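Shut and bolt the specimen dish box

TASK

Shut the white dish box for the night gently, using only the fingertips, pinching and lifting nothing: push its open blue drawer fully home, then swing the standing lid down slowly until it is fully shut, then push the orange knob on the lid across to the right, as far as it goes, so that the bolt enters its keeper. Leave the dish in the box and the things round about where they are.

Things in the scene. Friction and masses are not known exactly. Their poses are not given: they have to be found in the camera images.
- dish_box: white box fixed to the worktop, 130 (x) by 200 (y) by 80 mm high without lid. Origin: centre of its underside; -x is the front with the drawer, +x the hinge side, z up. Above the drawer an open well (floor at 56 mm) holds a dish. A steel keeper stands outside the -y (right) wall at x -62 to -28, y -100 to -114 mm, 114 mm high.
- drawer (a joint): how far the blue drawer is out towards -x of the box: 0 = fully home, 0.080 at most. It slides with about 1.2 N of friction and stays where it is left.
- drawer_front (a point): middle of the outer face of the blue drawer front (192 mm wide; 6 to 49 mm above the worktop, centre 27.5); axes as the box, the face looks to -x. A lip 80 mm wide along its top (44 to 49 mm up) stands out 5 mm. With the drawer home the face is 73 mm in front of the box origin. The well's front wall above it rises to 80 mm.
- lid (a joint): angle of the blue lid: 0 = shut and level, 1.57 would be upright, 1.45 at most, so it always leans forward over the box a little. The hinge is stiff (about 0.3 N m) and the lid stays at whatever angle it is left, so it must be pushed all the way down, onto a rubber seal that gives slightly.
- lid_hinge (a point): middle of the lid's hinge line (along the box's y), fixed to the box, 65 mm behind (+x) its origin and 82 mm above it. The lid is a panel 138 mm long from hinge to free edge, 200 mm wide, 10 mm thick; shut, its underside is level with the hinge and its top 92 mm above the worktop. Standing open, its top face looks backwards (+x) and up.
- lid_press (a point): point on the lid's outer (top) face, 110 mm from the hinge line and 40 mm to the left (+y) of the middle, clear of the bolt: a good place to push. Moves with the lid; its z axis is the outward normal of the face, its -x axis points from hinge to free edge.
- bolt (a joint): travel of the bolt on the lid, towards the box's -y (right-hand) side: 0 = drawn back, 0.025 = fully across, in the keeper. About 1.2 N of friction.
- bolt_knob (a point): middle of the top of the bolt's orange knob, an upright cylinder 16 mm in diameter that stands out 28 mm from the lid's top face (when the lid is shut its top is 120 mm above the worktop). 110 mm from the hinge line, 30 mm to the right of the middle when drawn back. Axes as the lid: the bolt moves along -y.
- dish: clear covered dish, 92 mm in diameter, 15 mm high, lying loose in the well of the box; origin: centre of its underside. Leave it.
- bottle: reagent bottle with a blue cap, 68 mm in diameter, 146 mm high, standing to the left of the box; origin: centre of its underside. Leave it.
- timer: small timer lying on its back, 58x62x16 mm, in front of and to the left of the box; origin: centre of its underside. Leave it.
- tape: roll of tape lying flat, 98 mm across, 25 mm high; origin: centre of its underside. Leave it.
- tip_box: blue pipette-tip box with clear lid, 77x122x70 mm; origin: centre of its underside. Leave it.
- marker: red and white marker pen lying, 17x135x16 mm; origin: centre of its underside. Leave it.
- dish_2: clear covered dish on the worktop, 92 mm in diameter, 15 mm high, far to the right; origin: centre of its underside. Leave it.

How it is judged:
By the outcome, as a careful person would: the job done as asked, in the order asked, and still so for the second after the job is handed in, with the robot touching nothing.
It also fails if it takes over 51 s, if anything falls off the work surface, if the arm or the gripper's body presses on something with over 40 N, if the wrist force passes 120 N, or if a joint passes its speed limit or range.

ROBOT

A 7-joint arm with a two-finger parallel gripper is mounted at the origin on a cart in front of the work surface, level with it; the furniture and walls round the work are solid. World frame = base frame: x ahead of the robot, y to its left, z up, the work surface at z = 0. Lengths are in mm, angles in rad, forces in N, time in s.
With the tool pointing down it reaches from about 425 to 875 mm from the base axis. Payload 9.9 kg.
Tool frame: the origin (TCP) lies midway between the tips of the shut fingers; the grasp point (between the pads) lies env.grip_point_offset behind it (env.grip_point_offset is the distance from the TCP to the grasp point, in mm); z points along the fingers, y is the line along which they close (so a half turn about z gives the same grasp; the last joint's range is limited). The gripper opens to 85 mm and grips with 20 to 120 N. Pads are 22 mm wide; open, the fingers measure 114 mm over their backs; the gripper's body (76 mm by 85 mm) begins 54 mm behind the grasp point. The pads swing forward as they close: fully open they stand 13 mm farther back than shut.
Start: joints at [-1.362, 0.576, 0.025, 1.437, -0.015, 1.129, -0.057], TCP at [194.821, 646.277, 231.289] pointing down, gripper open.
Joint ranges: [-2.76, 2.76], [-0.34, 2.15], [-1.52, 1.57], [0.19, 2.46], [-1.09, 4.23], [0.17, 1.99], [-2.82, 2.82]. Speed limits (rad/s): [2.22, 2.22, 3.01, 3.01, 3.14, 3.14, 3.14].

INTERFACE

Orientations are given as a unit quaternion [w, x, y, z].
In Python, from plant import env, viewer gives the robot as it stands. Calls block until the motion is done:
- env.reach(position, orientation): joint-space move of the TCP to a pose.
- env.move_linear(position, rot=None, feed=150, contact_N=None): straight line of the TCP; rot=None keeps the orientation; feed is the mean speed in mm/s. With contact_N (N) it stops when the force on the tool has changed by that much, and returns True; else False.
- env.move_j(angles): joint-space move.
- env.move_gripper(opening, grasp_force=None): finger opening in mm; grasp_force is the grip in N (None keeps the last); returns when the fingers have stopped.
- env.wait(seconds).
- env.solve_ik(position, orientation): joint angles nearest the present ones, or None.
- env.read_state(): the state.
- viewer.get_image(name): name is "side" or "top" or "wrist"; returns the picture (400x640x3 uint8, red, green, blue); there is no depth.
- viewer.get_calibration(name): a dict with "camera_matrix" (3x3 intrinsics, pixels), "extrinsics" (4x4, takes a point from camera to world coordinates). Camera axes: x right, y down, z forward; pixel columns grow to the right and rows downward; lengths in mm; the calibration is good to about 2 mm. A picture is of the moment at which its call begins: read the wrist's pose just before it. get_calibration takes no time and is no camera call; for the wrist camera it gives the pose at the moment of the call.
A pose or a line that the arm cannot do raises env.PlanningError and nothing moves.
- env.close_job(): hands the job in; it is judged then, once.
Trained networks look in the newest picture that a camera, given by its name, has taken for a name from the list of things; names that differ only in an ending like _2 or _b are one class to them, and where a whole thing is asked for, a point or a joint stands for the part that bears it (a point fixed in the world has none). Each returns a list of dicts, best first, with "score" (0 to 1); they miss things now and then, are a little off and sometimes report something else, mostly with a low value. They report only what shows in the picture. A call takes as long as a camera call.
- viewer.regions_of(camera, query): "pixels" (400x640 bool, what is visible of it).
- viewer.spot_point(camera, query): "location" ([x, y, z] in mm, in the coordinates of the camera as it stood for that picture, good to about 4 mm: a listed point, or the origin of a listed thing).
The state is a dict: "t": time; "q": joint angles; "joint_vel": joint speeds; "joint_efforts": joint torques, N m; "ee_pos": TCP position; "ee_rot": TCP orientation; "ft_force": force on the tool from outside, world axes, zero at the start; "torque": the same for the moment, N m; "width": finger opening in mm; "finger_force": force on a finger pad.
Only numpy, scipy, OpenCV 4.12 (cv2) and the standard library are available. Lean on these libraries where they do the work, as an engineer would, in place of code of your own. Each camera call takes 0.05 s, during which the arm holds its last target. There are 200 camera calls.

## Working session

There is one attempt and no reset: what is moved stays moved. The work goes in short steps, each a Python script; the robot and the scene stay as the last script left them, time stands still between calls to the robot, and variables do not carry over. Pictures are saved under pics/ and viewed, at most 10 in all, crops included, and the job is handed in when it is done.

```bash
mkdir -p pics; ls; cat > h.py <<'E'
import numpy as np, cv2
from plant import env, viewer
from scipy.spatial.transform import Rotation as R
def snap(c,n):
    im=viewer.get_image(c); cv2.imwrite(f'pics/{n}.png',im[:,:,::-1]); return im
def spot(c,q):
    T=np.array(viewer.get_calibration(c)['extrinsics'])
    return [(round(d['score'],2),(T[:3,:3]@d['location']+T[:3,3]).round(1)) for d in viewer.spot_point(c,q)][:2]
E
python3 - <<'E'
from h import *
print(env.read_state()['t'],env.read_state()['ee_rot'],env.grip_point_offset)
for c in ['side','top']:
    snap(c,c+'0'); K=viewer.get_calibration(c); print(c,np.round(K['camera_matrix'],1).tolist(),np.round(K['extrinsics'],3).tolist())
    for q in ['dish_box','drawer_front','lid_hinge','lid_press','bolt_knob','bottle','timer','tape','tip_box']: print(q,spot(c,q))
im=np.hstack([cv2.imread('pics/side0.png'),cv2.imread('pics/top0.png')])
E
```

```text
pics
plant.py
0.0 [-7.50308302e-05  1.45848720e-01  9.89306557e-01 -8.24953590e-04] 18.700000000000003
side [[505.2, 0.0, 316.0], [0.0, 505.2, 197.5], [0.0, 0.0, 1.0]] [[-0.613, -0.359, 0.704, -818.982], [-0.79, 0.293, -0.539, 1101.049], [-0.013, -0.886, -0.464, 1001.497], [0.0, 0.0, 0.0, 1.0]]
dish_box [(0.67, array([572.8,  68.4,  -4.6]))]
drawer_front [(0.56, array([461.6,  47.7,  26.4]))]
lid_hinge [(0.9, array([633.8,  74.7,  85.9]))]
lid_press [(0.84, array([600.4, 110. , 187.8]))]
bolt_knob []
bottle [(0.97, array([522.7, 260. ,  -2.2])), (0.35, array([598.9, 112.5, 190.3]))]
timer [(0.69, array([401.5, 230.7,  -1.2]))]
tape [(0.75, array([435.1, 503.6,  -2.1]))]
tip_box [(0.67, array([566. , 507.2,  -2. ])), (0.18, array([521.3, 260.7,  -2.3]))]
top [[451.6, 0.0, 322.9], [0.0, 451.6, 196.6], [0.0, 0.0, 1.0]] [[-0.005, -0.986, 0.166, 306.432], [-1.0, 0.004, -0.003, 73.425], [0.003, -0.166, -0.986, 1559.221], [0.0, 0.0, 0.0, 1.0]]
dish_box [(0.57, array([568.3,  65.2,   3.4]))]
drawer_front [(0.79, array([463.5,  49.9,  24.3]))]
lid_hinge [(0.61, array([631.5,  80.5,  84.1]))]
lid_press [(0.71, array([601.1, 110.4, 192.3]))]
bolt_knob [(0.6, array([639. ,  49.2, 197.1])), (0.4, array([672.1, 440.4,   0.8]))]
bottle [(0.75, array([527. , 261.9,   3.5]))]
timer [(0.68, array([399.1, 230.5,   3.8]))]
tape [(0.73, array([437.6, 502.1,  -0.7]))]
tip_box [(0.92, array([5.613e+02, 5.038e+02, 2.000e-01]))]
```

View pics/side0.png

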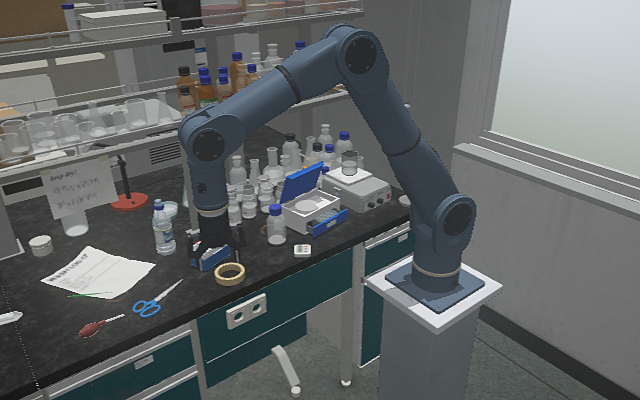

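View pics/top0.png

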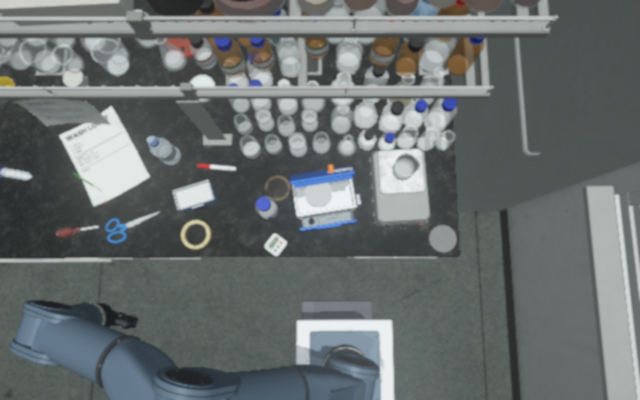

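Side: open box near (315,215), with the drawer out and the lid standing. Top: box at (325,197), bottle (265,207) and timer (275,244) to its left, flasks and a shelf well behind. Next I close the fingers, move in front of the drawer and measure again.

```bash
python3 - <<'E'
from h import *
q=lambda p:[0,-np.sin(p/2),np.cos(p/2),0]
env.move_gripper(0)
for p in ([430,42,120],[430,42,20],[440,42,250]): print(p, env.solve_ik(p,q(.167)) is not None)
env.reach([440,42,250],q(.167))
print(env.read_state()['t'],env.read_state()['width'],env.read_state()['ee_pos'])
for c in ['wrist','side','top']:
    snap(c,c+'1')
    for n in ['dish_box','drawer_front','lid_hinge','lid_press','bolt_knob','timer']: print(c,n,spot(c,n))
print(env.read_state()['t'])
E
```

```text
[430, 42, 120] True
[430, 42, 20] True
[440, 42, 250] True
4.0917 -0.16921759443432102 [440.2032397   42.73541615 249.97497293]
wrist dish_box [(0.7, array([402.5, 233.2,   3.8]))]
wrist drawer_front [(0.83, array([458.3,  52.8,  24.3])), (0.17, array([523.7, 258.7,   2.2]))]
wrist lid_hinge [(0.71, array([633.2,  79.2,  82.5]))]
wrist lid_press []
wrist bolt_knob []
wrist timer [(0.57, array([400.5, 232.3,   0. ]))]
side dish_box [(0.96, array([574.2,  64.7,  -2.3]))]
side drawer_front [(0.63, array([462.5,  49.1,  28.8]))]
side lid_hinge [(0.56, array([633.5,  75.7,  85.5]))]
side lid_press [(0.78, array([598.4, 111. , 188.3]))]
side bolt_knob []
side timer [(0.49, array([401.8, 234. ,   1.6]))]
top dish_box [(0.69, array([567.5,  70.5,  -1.9]))]
top drawer_front []
top lid_hinge [(0.69, array([631.5,  78. ,  84.7]))]
top lid_press [(0.56, array([602.3, 110.2, 189.9]))]
top bolt_knob [(0.48, array([636.4,  46.7, 195.5]))]
top timer [(0.8, array([398.6, 228.7,   0.5]))]
5.1417
```

View pics/wrist1.png

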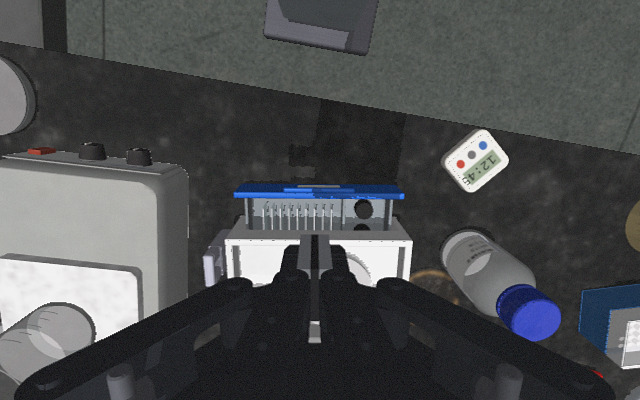

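```bash
cat >> h.py <<'E'
YAW=.167; ux=np.array([np.cos(YAW),np.sin(YAW),0]); uy=np.array([-np.sin(YAW),np.cos(YAW),0]); O=np.array([568.5,67,0])
B=lambda x,y,z:O+x*ux+y*uy+[0,0,z]
def inb():
    s=env.read_state(); d=np.array(s['ee_pos'])-O; return round(s['t'],2),np.round([d@ux,d@uy,d[2]],1),np.round(s['ft_force'],1)
E
python3 - <<'E'
from h import *
e=np.array(viewer.get_calibration('wrist')['extrinsics']);K=np.array(viewer.get_calibration('wrist')['camera_matrix'])
pts=[]
for u in [(235,192),(404,192)]:
    d=e[:3,:3]@np.linalg.solve(K,[*u,1]); pts.append(e[:3,3]+d*(49-e[2,3])/d[2])
print(np.round(pts,1), 'yaw',np.arctan2(-(pts[1]-pts[0])[0],(pts[1]-pts[0])[1]))
env.move_linear(B(-139,0,90),feed=200); env.move_linear(B(-139,0,20),feed=120); print(inb())
print(env.move_linear(B(-97,0,20),feed=30,contact_N=8),inb())
print(env.move_linear(B(-76,0,20),feed=15,contact_N=8),inb())
env.wait(.2); print(inb())
env.move_linear(B(-125,0,20),feed=100)
snap('side','side2'); print(spot('side','drawer_front')); snap('wrist','w2')
E
```

```text
[[477.5 -41.6  49. ]
 [446.3 143.6  49. ]] yaw 0.16664254118204386
(6.83, array([-1.386e+02, -1.000e-01,  2.060e+01]), array([ 0. , -0.4,  0.4]))
False (8.38, array([-96.9,   0.1,  20. ]), array([-1.2, -0.3,  0.8]))
True (9.13, array([-88.7,   0.1,  19.6]), array([0.2, 0.2, 1.5]))
(9.33, array([-89.2,   0.1,  19.4]), array([-0.1, -0. , -0.4]))
[(0.47, array([497.1,  51.7,  23.3]))]
```

```bash
python3 - <<'E'
from h import *
q=[0,-np.sin(YAW/2),np.cos(YAW/2),0]
def tip(th,r=110): return B(65-(r*np.cos(th)-10*np.sin(th))+11,40,82+r*np.sin(th)+10*np.cos(th))
env.move_linear(B(-125,20,300),feed=300)
env.move_linear(B(95,40,300),feed=250)
env.move_linear(B(95,40,190),feed=150); print(inb())
for th in np.arange(1.35,0.05,-.13):
    h=env.move_linear(tip(th),feed=35,contact_N=20); print(round(th,2),h,*inb())
    if h: break
else:
    g=tip(0); g[2]-=8
    print(env.move_linear(g,feed=12,contact_N=15),inb())
snap('side','side3'); snap('top','top3'); print(inb())
E
```

```text
(12.99, array([ 95.4,  39.9, 191.2]), array([-0.1,  0.2, -0.1]))
1.35 False 14.09 [ 61.8  40.  191.5] [-0.8  0.4 -0.3]
1.22 False 14.65 [ 47.4  40.1 188.8] [0.3 0.  0.3]
1.09 False 15.21 [ 33.5  39.9 184. ] [0.2 0.1 0.3]
0.96 False 15.77 [ 20.6  40.  177.7] [-0.  -0.3 -0.2]
0.83 False 16.32 [  8.7  40.  169.8] [ 0.2 -0.  -0.2]
0.7 False 16.88 [ -2.1  39.9 160.4] [-0.8 -0.4 -0.1]
0.57 False 17.44 [-11.5  40.  149.6] [0.4 1.1 0.1]
0.44 False 18.0 [-19.5  40.  137.7] [ 0.1  0.7 -0.6]
0.31 False 18.56 [-25.9  40.  124.9] [ 0.  -0.4 -1. ]
0.18 False 19.12 [-30.6  40.  111.3] [ 0.7 -0.2  0.7]
True (20.65, array([-32.9,  40. ,  92.1]), array([-1.5, -0.7,  7.7]))
(20.75, array([-32.9,  40. ,  92.1]), array([-1. , -0.9,  8.1]))
```

```bash
python3 - <<'E'
import cv2,numpy as np
a=cv2.imread('pics/side3.png')[140:290,220:420];b=cv2.imread('pics/top3.png')[130:270,230:430]
cv2.imwrite('pics/c3.png',np.vstack([cv2.resize(a,(400,300)),cv2.resize(b,(400,280))]))
E
```

```text
(no output)
```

View pics/c3.png

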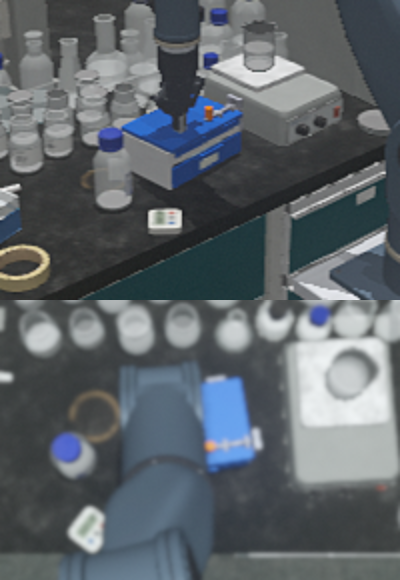

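The crop shows the lid down under the fingers, the drawer flush, and the orange knob at about (210,112) in the crop. I'll press once more for the seal, then push the bolt.

```bash
python3 - <<'E'
from h import *
z=92
x=inb()[1][0]
print(env.move_linear(B(x,40,87),feed=8,contact_N=20),inb()); env.wait(.3); print(inb())
env.move_linear(B(x,40,104),feed=60)
for c in ['side','top','wrist']:
    snap(c,c+'4')
    for n in ['bolt_knob','lid_press']:
        print(c,n,[(s,np.round([(p-O)@ux,(p-O)@uy,p[2]],1)) for s,p in spot(c,n)])
env.move_linear(B(-45,20,104),feed=100)
print(env.move_linear(B(-45,-15,103),feed=30,contact_N=8),inb())
print(env.move_linear(B(-45,-46,103),feed=20,contact_N=10),inb())
snap('side','side5')
for c in ['side']: print([(s,np.round([(p-O)@ux,(p-O)@uy,p[2]],1)) for s,p in spot(c,'bolt_knob')])
E
```

```text
True (21.05, array([-32.9,  40. ,  92.1]), array([-1.3,  0.1,  9.7]))
(21.35, array([-32.9,  40. ,  92.1]), array([-2.1,  0.4,  9.3]))
side bolt_knob [(0.46, array([-48. , -31. , 116.9]))]
side lid_press [(0.72, array([-44.8,  38.4,  95. ]))]
top bolt_knob [(0.55, array([-44.6, -29.9, 121. ]))]
top lid_press []
wrist bolt_knob [(0.6, array([-38.9, -28.7, 121.4]))]
wrist lid_press [(0.68, array([-41.3,  39.5,  91.2]))]
False (23.86, array([-45., -15., 103.]), array([0.5, 0.3, 0.3]))
True (24.81, array([-45.1, -31.8, 102.7]), array([0.2, 2.1, 2.2]))
[(0.57, array([ 69.4, 435.1,  -0.7])), (0.52, array([-45.6, -53.3, 117.6]))]
```

```bash
python3 - <<'E'
from h import *
print(env.move_linear(B(-45,-46,103),feed=10,contact_N=22),inb()); env.wait(.2); print(inb())
env.move_linear(B(-45,0,104),feed=80)
env.move_linear(B(-45,0,250),feed=200)
env.move_linear(B(-130,60,280),feed=250)
snap('side','side6');snap('top','top6');snap('wrist','w6')
for c in ['side','top','wrist']:
    for n in ['bolt_knob','lid_press','drawer_front']:
        print(c,n,[(s,np.round([(p-O)@ux,(p-O)@uy,p[2]],1)) for s,p in spot(c,n)])
print(inb())
a=cv2.imread('pics/side6.png')[150:270,230:390]
cv2.imwrite('pics/c6.png',cv2.resize(a,(800,600)))
E
```

```text
True (25.72, array([-45.3, -31.8, 102.4]), array([-0.8,  4.7,  3. ]))
(25.92, array([-45.3, -31.9, 102.4]), array([-0.4,  6. ,  3.3]))
side bolt_knob [(0.5, array([-47.4, -53.4, 120.4]))]
side lid_press [(0.91, array([-43.7,  37.9,  91.8]))]
side drawer_front [(0.92, array([-74.1,  -4.1,  26.8]))]
top bolt_knob [(0.54, array([-43.3, -52.3, 117.9]))]
top lid_press []
top drawer_front []
wrist bolt_knob [(0.65, array([-41.5, -52.6, 119.7]))]
wrist lid_press [(0.57, array([-42.8,  43.8,  92.8]))]
wrist drawer_front [(0.58, array([-45.4,  41.5,  93.2])), (0.55, array([-72.2,   1. ,  23.4]))]
(28.54, array([-130. ,   59.9,  279.9]), array([-0. ,  0.6, -0. ]))
```

View pics/c6.png

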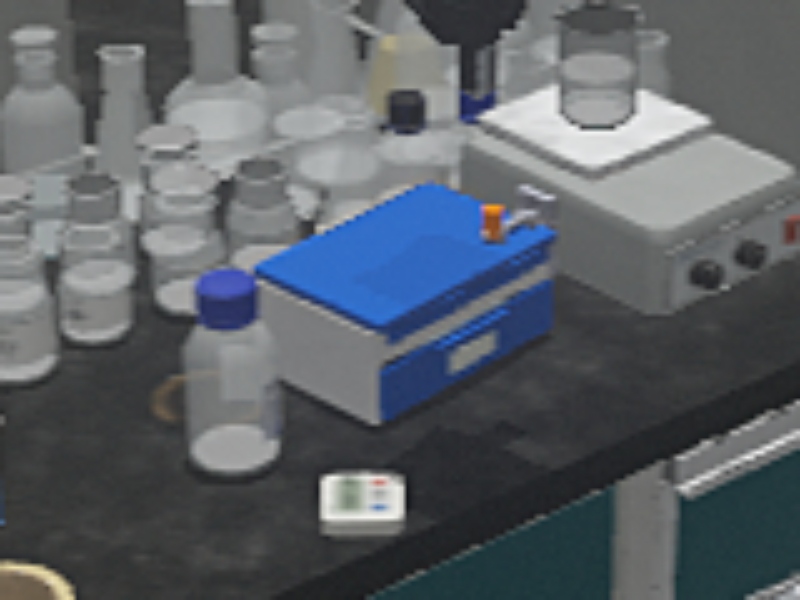

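View pics/w6.png

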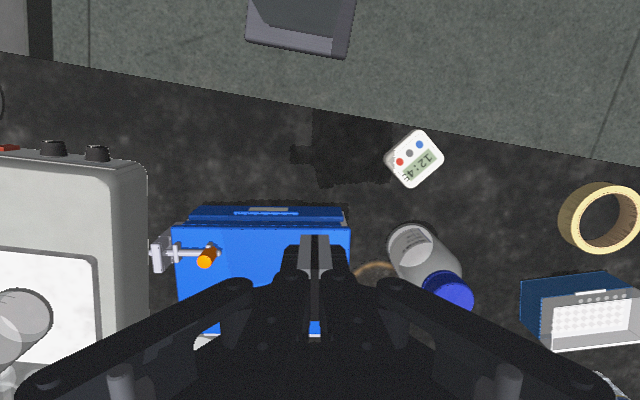

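The side crop shows the drawer flush, the lid level, the knob at about (492,222) and the bolt running into the keeper at about (535,200). The wrist view at (205,257) agrees. A second, firmer push didn't move the knob, so the bolt is at its stop. The bottle, timer, tape and tip box haven't moved, and the robot is clear.

```bash
python3 -c "
from h import *
print(env.close_job())"
```

```text
the job is handed in; nothing more can be done
None
```

The job is handed in at about 29 s: the drawer is home, the lid is shut, the bolt is pushed across to its stop in the keeper, and no surrounding items were seen to move.

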